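# Latch the two-part wax mould shut

### The arm

A 6-joint arm with a two-finger parallel gripper is mounted at the origin on a cart in front of the work surface, level with it; the furniture and walls round the work are solid. World frame = base frame: x ahead of the robot, y to its left, z up, the work surface at z = 0. Lengths are in m, angles in rad, forces in N, time in s.
With the tool pointing down it reaches from about 0.35 to 0.775 m from the base axis. Payload 7.3 kg.
Tool frame: the origin (TCP) lies on the front face of the gripper's body, between the roots of the fingers; the fingertips stand 66 mm ahead of it and the grasp point (between the pads) lies 47 mm ahead of it; z points along the fingers, y is the direction in which the jaws open and shut (so a half turn about z gives the same grasp; the last joint's range is limited). The gripper opens to 92 mm and grips with 3 to 60 N. Pads are 19 mm wide; open, the fingers measure 130 mm over their backs; the gripper's body (75 mm by 190 mm) begins 47 mm behind the grasp point.
Start: joints at [1.047, 0.342, 1.524, -0, 1.275, -0.146], TCP at [0.194, 0.488, 0.292] pointing down, gripper open.
Joint ranges: [-2.53, 2.53], [-0.77, 2.02], [0.04, 2.7], [-1, 4.14], [0.28, 2.66], [-3.11, 3.11]. Speed limits (rad/s): [2.57, 2.57, 3.14, 3.14, 3.14, 3.14].

### API

Orientations are given as [roll, pitch, yaw] about the fixed x, y, z axes, in that order (R = Rz(yaw) Ry(pitch) Rx(roll)).
In Python, from cell import observe, read_camera, hand_in, search_frame, tip_of gives the robot as it stands. The module is installed in compiled form; this text tells all that it offers.
- The arm moves only by the tool apply_moves, never from a script. Its argument "motion" is a list of rows, each an object with "offset": the shift along the tool's x, y, z in mm, a list of three; "rotation": the turn, a rotation vector about the tool's x, y, z in rad, a list of three. In form: [{"offset": [x, y, z], "rotation": [rx, ry, rz]}, ...]. A call has 1 to 12 rows; each row shifts and turns the pose as measured when the row begins, along the tool's axes as they then stand; what a row does not reach is not made up. A row lasts 1/12 s, in which the tool goes at most 41.7 mm and 7.16 degrees, less where a joint would pass 70% of its speed; a pose out of reach is approached as far as the arm can. A call with a gripper value outside its range is refused whole. "grip" is the closure, from 0 (fully open) to 1 (shut), set as the call begins (left out, the last holds). The fingers move at their own pace and stop on an object; "grip_force" is the grip in N (left out, the last holds). Time passes only in rows, so rows that do not move let the fingers close. It gives the time, the measured TCP pose, the force and the opening at its end, in the units of the state.
- observe(): the state, without advancing time (a new reading comes with each control period).
- read_camera(name): name is "side" or "top" or "wrist"; returns a dict with "img" (384x512x3 uint8, red, green, blue), "camera_matrix" (3x3 intrinsics, pixels), "R" (3x3) and "t" (3): a world point X has camera coordinates R X + t; the wrist camera has in their place "tool_from_camera" (4x4, takes a point from camera to tool coordinates, whose origin is the TCP and whose axes are the flange's). Camera axes: x right, y down, z forward; pixel columns grow to the right and rows downward; lengths in m; the calibration is good to about 2 mm. A picture is of the moment at which its call begins: read the wrist's pose just before it. There is no depth.
- hand_in(): hands the job in, once; it reports no verdict.
Trained networks look in a picture, given as the dict that the camera call returned (one of the last four; its "shot" number tells which), for a name from the list of things; names that differ only in an ending like _2 or _b are one class to them, and where a whole thing is asked for, a point or a joint stands for the part that bears it (a point fixed in the world has none). Each returns a list of dicts, best first, with "score" (0 to 1); they miss things now and then, are a little off and sometimes report something else, mostly with a low value. They report only what shows in the picture. A call takes as long as a camera call. They do not tell look-alikes from the thing itself.
- search_frame(query, picture): "location" ([x, y, z] in m, in world coordinates, good to about 4 mm: the middle of the surface that is visible of it).
- tip_of(query, picture): "location" ([x, y, z] in m, in world coordinates, good to about 4 mm: a listed point, or the origin of a listed thing).
The state is a dict: "time": time; "qpos": joint angles; "qvel": joint speeds; "joint_efforts": joint torques, N m; "tool_pos": TCP position; "tool_rot": TCP orientation; "contact_force": force on the tool from outside, world axes, zero at the start; "torque": the same for the moment, N m; "opening": finger opening in m.
Only numpy, scipy, OpenCV 4.12 (cv2) and the standard library are available. Lean on these libraries where they do the work, as an engineer would, in place of code of your own. Each camera call takes 0.05 s, during which the arm holds its last target.

### The job

Shut the two-part aluminium mould with its draw latch, ready for the next wax shot: lay the wire bail down into the slot of the keeper on the sliding half so that it hooks, then press the latch lever over and down past its centre until it locks and the two halves are closed tight. The keeper is set on slotted holes and shims, so its exact place must be felt: set the bail in with a light hand, do not force the lever on its bumper, and leave the tools and pots standing around where they are.

Things in the scene. Friction and masses are not known exactly. Their poses are not given: they have to be found in the camera images.
- fixture: Mould stand, fixed to the bench: plywood board 224 x 90 x 10 mm with two aluminium mould halves (34 mm wide, top at z 50 mm) and a draw latch. Origin: bench level, middle of the board's width, parting face of the fixed half. x runs from latch to sliding half, y across, z up. Fixed half x -34..0, latch riser (34 wide, top z 50) x -98..-36, end bracket (40 wide, top z 46) x 74..84 mm.
- slide_half: Sliding mould half, 62 x 34 x 40 mm. Origin: bottom of its parting face (fixture z 10 mm), axes as the fixture's. Springs hold it open, origin at fixture x = 6 mm, on a firm stop (20 N, 24 N when closed); closed: x = 0. On its top sits the steel KEEPER, 26 mm wide along y: a block with a cross slot that takes the bail's cross-bar from above (see hook_nominal).
- hook_nominal (a point): NOMINAL axis of the hooked cross-bar, moves with slide_half. The keeper, on slotted holes and shims, truly sits up to 6 mm off along +-x and 2 mm off in z; not reported: feel for it. From the true axis: slot floor 2.5 mm below; hook wall face x -2.5 (outer face -10.5); nose over slot: tip x +1.0, z 4.5 to 9; mouth from there to the back wall, x 8.5 to 13, whose top is at z 21 mm.
- bail: U-shaped bail of 5 mm steel wire, 49 mm wide over its legs. Origin: middle of the cross-bar, on the wire's axis; y along the cross-bar, x along the legs away from the latch. Pinch it across its two corners from above (closing along y), clear of the mould; the bar still pivots in the grip. Set it on the slot floor, then draw it back under the nose. Light wire: keep the push on the keeper under 15 N.
- bail_pins (a point): Middle between the lever's two stub pins, on which the bail swings stiffly (0.5 N at the cross-bar; it stays where put and does not fall). 88 mm behind the cross-bar, 18 mm from lever_pivot; with the lever at 0 it lies fixture x -17.8, z -2.5 mm from that pivot. The legs slide in spring barrels: rigid up to 26 N of pull, then 1 mm per 4 N. The lever follows a pull on the bail (about 2 N).
- lever_pivot (a point): Axis of the lever's pivot pin (along y), middle; fixture x -55, z 64 mm; does not move. The lever: 20 mm wide flat steel handle, ends 70 mm from the pivot, pressing part 31 to 66 mm from it; its outer face lies 5 mm off the plane through the pivot.
- lever_grip (a point): Middle of the lever's outer face (on top when shut, towards the keeper when upright), 50 mm along the handle from lever_pivot: where to press.
- lever (a joint): Lever angle, rad. 0: shut, flat on its rubber bumper, handle towards fixture -x. Grows as the handle swings up and over towards the keeper: 1.57 upright, 2.35 open stop. Stays where left. With the bail hooked, dead centre is near 0.16: above it the lever pushes back (5 to 12 N at lever_grip), below it snaps shut and holds itself.
- bumper: Round rubber bumper, 8 mm across, 11 mm high, standing on the latch riser 35 mm behind the lever_pivot: the stop on which the shut lever comes to rest (bear on it with less than 40 N). Origin: centre of its foot.
- brass_hammer: Small brass-headed hammer, 200 mm long, lying near the work. Not to be moved. Origin: underside, middle.
- ring_clamp: Wooden ring clamp, 126 mm long, lying near the work. Not to be moved. Origin: underside, middle.
- white_jar: Empty white jar, 67 mm across, 85 mm high. Not to be moved. Origin: centre of its foot.
- steel_ring_pot: Thick-walled steel pot, 107 mm across, 66 mm high. Not to be moved. Origin: centre of its foot.
There are look-alikes about, which are no part of the job. Leave any pink look-alike of the fixture alone.

How it is judged:
By the outcome, as a careful person would: the job done as asked, in the order asked, and still so for the second after the job is handed in, with the robot touching nothing.
It also fails if it takes over 56 s, if anything falls off the work surface, if the arm or the gripper's body presses on something with over 40 N, if the wrist force passes 120 N, or if a joint passes its speed limit or range.

## Working session

There is one attempt and no reset: what is moved stays moved. The work goes in short steps, Python scripts to look and compute and a tool call to move; the robot and the scene stay as the last step left them, time stands still between calls to the robot, and variables do not carry over. Pictures are saved under pics/ and viewed, and the job is handed in when it is done.

Besides the shell and the picture viewer there is one more tool, called as a command line: name --argument value ..., lists and objects as JSON in quotes. apply_moves: Moves the arm, as the interface text tells. Its arguments: {"type":"object","properties":{"motion":{"type":"array"},"grip":{"type":"number"},"grip_force":{"type":"number"}},"required":["motion"]}

```bash
mkdir -p pics
cat > h.py <<'E'
import numpy as np, cv2
from cell import *
def save(p,name,scale=1.5):
    im=cv2.cvtColor(p["img"],cv2.COLOR_RGB2BGR)
    cv2.imwrite("pics/"+name+".png",cv2.resize(im,None,fx=scale,fy=scale,interpolation=cv2.INTER_CUBIC))
E
python3 - <<'E'
from h import *
o=observe(); print({k:np.round(v,3) for k,v in o.items()})
for c in ["side","top"]:
    p=read_camera(c); save(p,c+"0")
    print(c,p["camera_matrix"].tolist(),np.round(p["R"],4).tolist(),np.round(p["t"],4).tolist())
    for q in ["fixture","slide_half","hook_nominal","bail","bail_pins","lever_pivot","lever_grip","bumper","brass_hammer","white_jar"]:
        try: print(q,[(round(d["score"],2),np.round(d["location"],3).tolist()) for d in tip_of(q,p)][:3])
        except Exception as e: print(q,e)
E
```

```text
{'time': np.float64(0.0), 'qpos': array([ 1.047,  0.343,  1.525,  0.   ,  1.275, -0.146]), 'qvel': array([-0.   , -0.001, -0.   ,  0.   , -0.001,  0.   ]), 'joint_efforts': array([ 1.0000e-03, -4.3124e+01, -2.4423e+01,  7.2000e-02,  5.6000e-02,
       -0.0000e+00]), 'tool_pos': array([0.193, 0.488, 0.292]), 'tool_rot': array([-3.14 , -0.   ,  2.764]), 'contact_force': array([-0.248, -0.161, -0.071]), 'torque': array([-0.007,  0.04 , -0.003]), 'opening': np.float64(0.092)}
side [[473.98976012842223, 0.0, 256.14974333595865], [0.0, 473.98976012842223, 195.47083631267193], [0.0, 0.0, 1.0]] [[-0.9656, -0.2599, -0.0086], [-0.1454, 0.567, -0.8108], [0.2156, -0.7816, -0.5853]] [0.4731, 0.1796, 1.2434]
fixture [(0.9, [0.614, 0.198, 0.0]), (0.67, [0.554, -0.04, -0.0])]
slide_half [(0.67, [0.553, -0.032, 0.01]), (0.56, [0.614, 0.202, 0.006])]
hook_nominal [(0.84, [0.557, -0.013, 0.06]), (0.52, [0.617, 0.218, 0.046])]
bail [(0.54, [0.618, 0.208, 0.044]), (0.43, [0.555, -0.018, 0.124])]
bail_pins [(0.55, [0.542, -0.094, 0.08]), (0.44, [0.601, 0.149, 0.048])]
lever_pivot [(0.72, [0.605, 0.164, 0.
[... 625 characters left out ...]
002])]
slide_half [(0.57, [0.555, -0.031, 0.008]), (0.47, [0.613, 0.2, 0.006])]
hook_nominal [(0.6, [0.558, -0.014, 0.061]), (0.57, [0.618, 0.218, 0.042])]
bail [(0.53, [0.557, -0.011, 0.127]), (0.48, [0.611, 0.21, 0.045]), (0.24, [0.539, -0.128, 0.052])]
bail_pins [(0.53, [0.606, 0.15, 0.048]), (0.49, [0.543, -0.096, 0.082])]
lever_pivot [(0.82, [0.606, 0.16, 0.047]), (0.78, [0.546, -0.097, 0.066])]
lever_grip [(0.52, [0.548, -0.082, 0.107]), (0.51, [0.595, 0.119, 0.051]), (0.44, [0.548, -0.098, 0.083])]
bumper [(0.74, [0.557, -0.017, 0.127]), (0.55, [0.538, -0.131, 0.052])]
brass_hammer [(0.91, [0.343, -0.373, 0.0])]
white_jar [(0.97, [0.681, 0.019, 0.005]), (0.64, [0.556, -0.015, 0.128])]
```

View pics/side0.png

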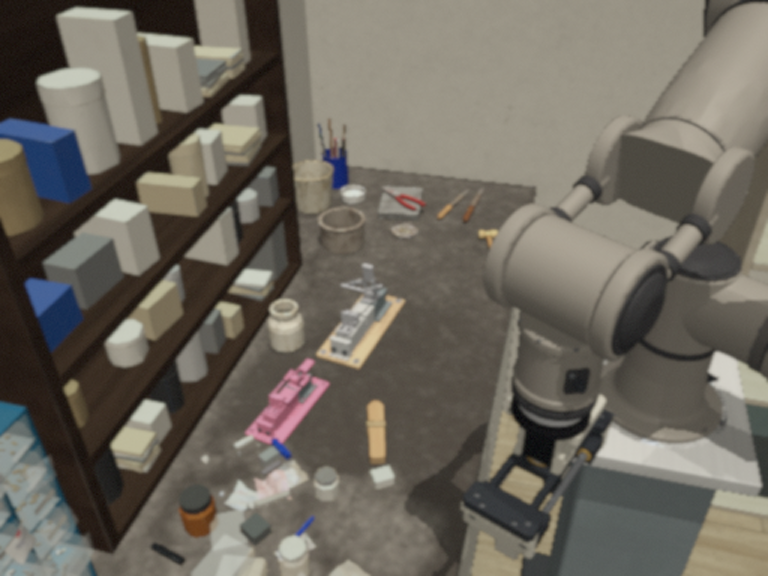

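View pics/top0.png

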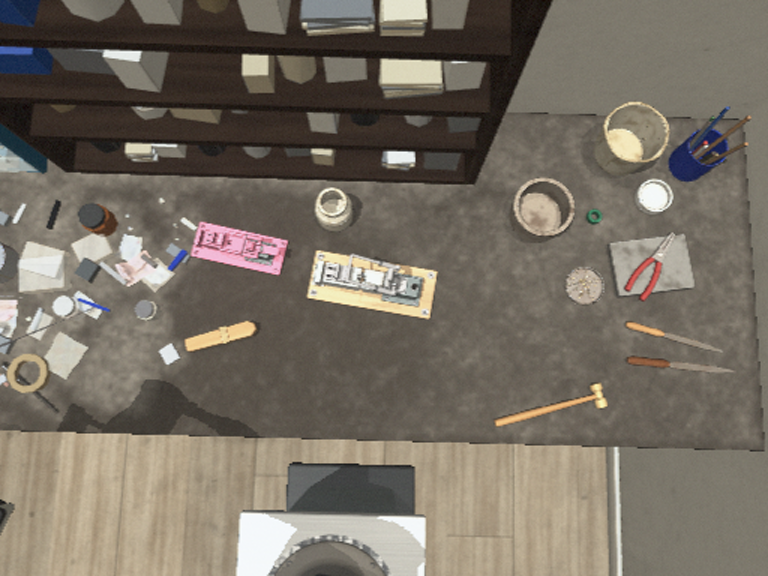

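The real fixture is the plywood one at about (375,283) in the top picture. The pink look-alike is to its left at (240,248). Next I'll get the board pose.

```bash
cat >> h.py <<'E'
from scipy.spatial.transform import Rotation as Ro
def proj(p,X):
    X=np.atleast_2d(X)
    if "R" in p: c=X@np.array(p["R"]).T+p["t"]
    else:
        c=(np.c_[X,np.ones(len(X))]@np.linalg.inv(p["W"]).T)[:,:3]
    u=c@np.array(p["camera_matrix"]).T
    return u[:,:2]/u[:,2:]
def back(p,uv,z):
    K=np.array(p["camera_matrix"]); d=np.linalg.inv(K)@[uv[0],uv[1],1]
    if "R" in p: R=np.array(p["R"]);C=-R.T@p["t"];d=R.T@d
    else: C=p["W"][:3,3]; d=p["W"][:3,:3]@d
    return C+d*(z-C[2])/d[2]
def wrist():
    o=observe(); p=read_camera("wrist")
    T=np.eye(4);T[:3,:3]=Ro.from_euler("xyz",o["tool_rot"]).as_matrix();T[:3,3]=o["tool_pos"]
    p["W"]=T@np.array(p["tool_from_camera"]); return p
def tomove(pos,rpy=None):
    o=observe(); R=Ro.from_euler("xyz",o["tool_rot"])
    d=R.inv().apply(np.array(pos)-o["tool_pos"])*1000
    rv=np.zeros(3) if rpy is None else (R.inv()*Ro.from_euler("xyz",rpy)).as_rotvec()
    print("tool offset mm",np.round(d,1),"rotvec",np.round(rv,3),"rows>=",np.ceil(max(np.linalg.norm(d)/41.7,np.degrees(np.linalg.norm(rv))/7.16)))
E
python3 - <<'E'
from h import *
p=read_camera("top")
im=cv2.cvtColor(p["img"],cv2.COLOR_RGB2BGR)[150:230,190:310]
cv2.imwrite("pics/crop1.png",cv2.resize(im,None,fx=6,fy=6,interpolation=cv2.INTER_CUBIC))
hsv=cv2.cvtColor(im,cv2.COLOR_BGR2HSV)
m=((hsv[...,0]>8)&(hsv[...,0]<28)&(hsv[...,1]>60)&(hsv[...,2]>130)).astype(np.uint8)
n,l,s,c=cv2.connectedComponentsWithStats(m);print(s)
pts=np.argwhere(m>0)[:,::-1].astype(np.float32)
r=cv2.minAreaRect(pts);print(r)
b=cv2.boxPoints(r)+[190,150]
W=[back(p,u,0.01) for u in b];print(np.round(W,4), np.round(np.mean(W,0),4))
for i in range(4):
    d=W[(i+1)%4]-W[i];print(np.linalg.norm(d),np.degrees(np.arctan2(d[1],d[0])))
tomove([0.5,-0.02,0.33],[-3.14159,0,1.70])
E
```

```text
[[   0    0  120   80 8539]
 [  14   17   88   46  930]
 [  44   21   25   11  123]
 [  51   35    1    3    3]
 [  26   46    1    1    1]
 [  29   47    1    1    1]
 [  31   48    1    1    1]
 [  34   48    1    1    1]
 [  37   49    1    1    1]]
((57.64678955078125, 39.15596389770508), (83.6573257446289, 32.81183624267578), 9.86580753326416)
[[ 0.5219  0.0636  0.01  ]
 [ 0.6114  0.0526  0.01  ]
 [ 0.5781 -0.1726  0.01  ]
 [ 0.4893 -0.1588  0.01  ]] [ 0.5502 -0.0538  0.01  ]
0.09014031624340228 -7.037935679839177
0.22758146460815434 -98.38947641100239
0.0898742962588763 171.16302715996585
0.2247535519568929 81.67264521309265
tool offset mm [-472.1 -359.2  -37.8] rotvec [0.    0.    1.064] rows>= 15.0
```

View pics/crop1.png

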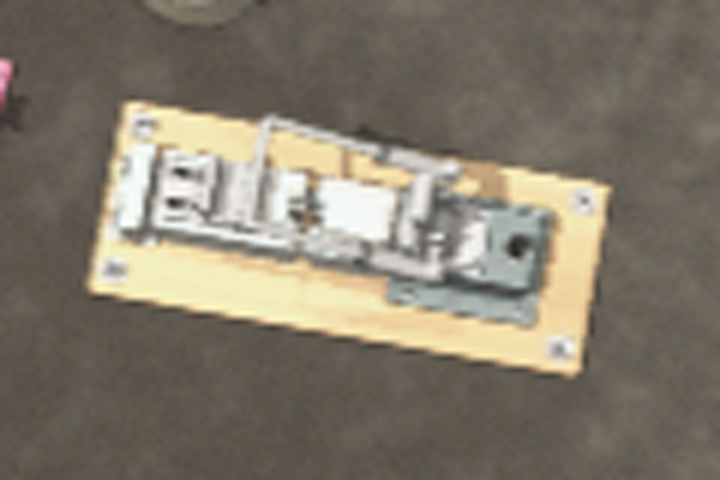

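Run:
```python
from h import *
p=wrist(); print(np.round(p["tool_from_camera"],3), p["camera_matrix"])
tomove([0.5,-0.02,0.33],[-3.14159,0,1.43])
```

```text
[[ 0.    -0.96  -0.28   0.076]
 [ 1.     0.    -0.     0.001]
 [ 0.    -0.28   0.96  -0.092]
 [ 0.     0.     0.     1.   ]] [[269.70506875   0.         252.21076823]
 [  0.         269.70506875 191.45115277]
 [  0.           0.           1.        ]]
tool offset mm [-472.1 -359.1  -37.8] rotvec [0.    0.    1.334] rows>= 15.0
```

Run:
```python
from h import *
tomove([0.556,-0.01,0.29])
```

```text
tool offset mm [-520.5 -329.2    2.2] rotvec [0. 0. 0.] rows>= 15.0
```

apply_moves --motion '[{"offset": [-34, -21.5, 0], "rotation": [0, 0, 0]}, {"offset": [-34, -21.5, 0], "rotation": [0, 0, 0]}, {"offset": [-34, -21.5, 0], "rotation": [0, 0, 0]}, {"offset": [-34, -21.5, 0], "rotation": [0, 0, 0]}, {"offset": [-34, -21.5, 0], "rotation": [0, 0, 0]}, {"offset": [-34, -21.5, 0], "rotation": [0, 0, 0]}, {"offset": [-34, -21.5, 0], "rotation": [0, 0, 0]}, {"offset": [-34, -21.5, 0], "rotation": [0, 0, 0]}, {"offset": [-34, -21.5, 0], "rotation": [0, 0, 0]}, {"offset": [-34, -21.5, 0], "rotation": [0, 0, 0]}, {"offset": [-34, -21.5, 0], "rotation": [0, 0, 0]}, {"offset": [-34, -21.5, 0], "rotation": [0, 0, 0]}]'

```text
time: 2.2
tool_pos: [0.4846, 0.0901, 0.2924]
tool_rot: [3.135, 0.002, 2.778]
contact_force: [1.0, 0.7, -0.2]
opening: 0.0917
```

apply_moves --motion '[{"offset": [0, 0, 0], "rotation": [0, 0, 0.121]}, {"offset": [0, 0, 0], "rotation": [0, 0, 0.121]}, {"offset": [0, 0, 0], "rotation": [0, 0, 0.121]}, {"offset": [0, 0, 0], "rotation": [0, 0, 0.121]}, {"offset": [0, 0, 0], "rotation": [0, 0, 0.121]}, {"offset": [0, 0, 0], "rotation": [0, 0, 0.121]}, {"offset": [0, 0, 0], "rotation": [0, 0, 0.121]}, {"offset": [0, 0, 0], "rotation": [0, 0, 0.121]}, {"offset": [0, 0, 0], "rotation": [0, 0, 0.121]}, {"offset": [0, 0, 0], "rotation": [0, 0, 0.121]}, {"offset": [0, 0, 0], "rotation": [0, 0, 0.121]}]'

```text
time: 3.12
tool_pos: [0.4904, 0.0797, 0.2917]
tool_rot: [3.136, -0.004, 1.404]
contact_force: [-0.1, 0.2, -0.2]
opening: 0.0918
```

Run:
```python
from h import *
tomove([0.556,-0.01,0.29],[-3.14159,0,1.43])
```

```text
tool offset mm [-77.6  79.6   1.8] rotvec [ 0.006 -0.004 -0.026] rows>= 3.0
```

apply_moves --motion '[{"offset": [-26, 26.5, 0], "rotation": [0, 0, -0.02]}, {"offset": [-26, 26.5, 0], "rotation": [0, 0, 0]}, {"offset": [-26, 26.5, 0], "rotation": [0, 0, 0]}, {"offset": [0, 0, 0], "rotation": [0, 0, 0]}, {"offset": [0, 0, 0], "rotation": [0, 0, 0]}]'

```text
time: 3.53
tool_pos: [0.5585, -0.0122, 0.292]
tool_rot: [3.135, -0.005, 1.416]
contact_force: [-0.1, 0.5, -0.8]
opening: 0.0918
```

Run:
```python
from h import *
p=wrist(); save(p,"w1"); np.save("w1.npy",p,allow_pickle=True)
print(observe()["tool_pos"],observe()["tool_rot"])
for q in ["fixture","slide_half","hook_nominal","bail","bail_pins","lever_pivot","lever_grip","bumper"]:
    print(q,[(round(d["score"],2),np.round(d["location"],4).tolist()) for d in tip_of(q,p)][:3])
```

```text
[ 0.55845747 -0.01222713  0.29191938] [ 3.13477063 -0.0039088   1.41656077]
fixture [(0.85, [0.5533, -0.0403, 0.0013])]
slide_half [(0.83, [0.5544, -0.0335, 0.0065])]
hook_nominal [(0.77, [0.557, -0.0074, 0.0652])]
bail [(0.62, [0.5575, -0.014, 0.1245])]
bail_pins [(0.81, [0.6068, 0.1471, 0.0417])]
lever_pivot [(0.76, [0.5482, -0.0956, 0.066]), (0.58, [0.6024, 0.1605, 0.0513])]
lever_grip [(0.96, [0.5486, -0.0817, 0.1133]), (0.89, [0.5962, 0.127, 0.0509]), (0.61, [0.5556, -0.0058, 0.0656])]
bumper []
```

View pics/w1.png

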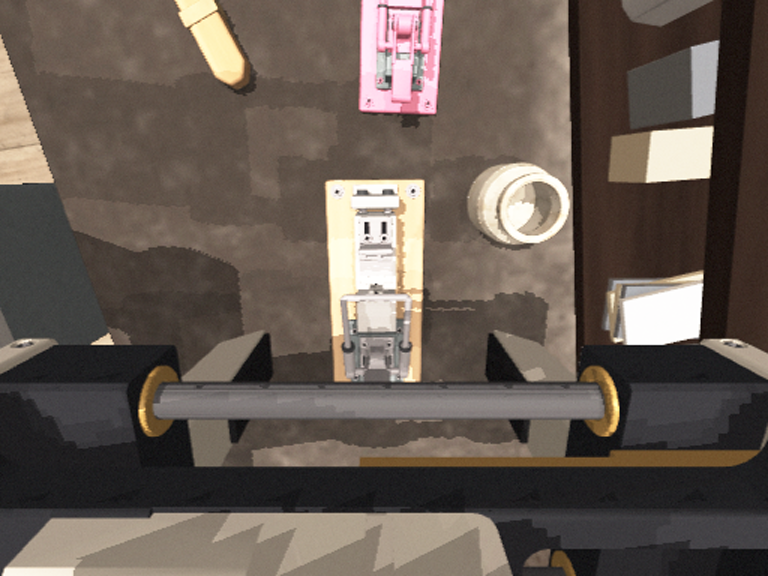

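The wrist picture shows the board running from rows 180 to 380, with the bail cross-bar at about (377,297). The keeper is near (378,230–260). I'll measure the board edges and zoom in.

Run:
```python
from h import *
p=np.load("w1.npy",allow_pickle=True).item()
for u in [(326.5,181),(424,179.5),(334,379),(423,379),(343,298),(411,298)]:
    z=0.125 if u[1]==298 else 0.01
    print(u,np.round(back(p,np.array(u)/1.5,z),4))
im=cv2.cvtColor(p["img"],cv2.COLOR_RGB2BGR)[110:260,205:295]
cv2.imwrite("pics/crop2.png",cv2.resize(im,None,fx=4,fy=4,interpolation=cv2.INTER_CUBIC))
s=read_camera("side")
im=cv2.cvtColor(s["img"],cv2.COLOR_RGB2BGR)[165:250,200:280]
cv2.imwrite("pics/crop3.png",cv2.resize(im,None,fx=7,fy=7,interpolation=cv2.INTER_CUBIC))
```

```text
(326.5, 181) [0.5244 0.0614 0.01  ]
(424, 179.5) [0.6107 0.0493 0.01  ]
(334, 379) [ 0.4948 -0.1332  0.01  ]
(423, 379) [ 0.5852 -0.1476  0.01  ]
(343, 298) [ 0.5348 -0.0143  0.125 ]
(411, 298) [ 0.5798 -0.0214  0.125 ]
```

View pics/crop2.png

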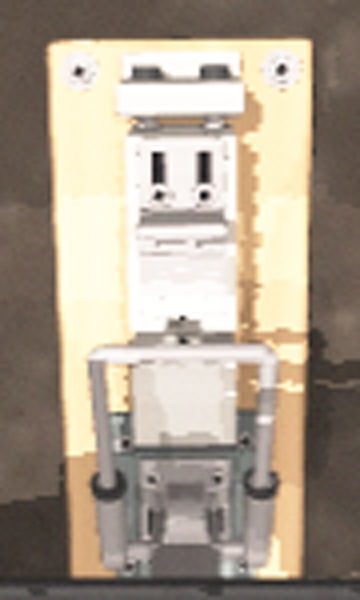

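View pics/crop3.png

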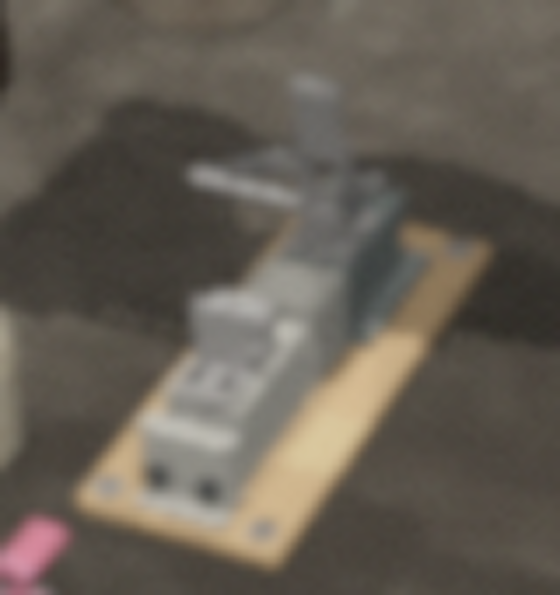

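```bash
cat >> h.py <<'E'
def tri(obs):
    A=[];b=[]
    for p,u in obs:
        K=np.array(p["camera_matrix"]);d=np.linalg.inv(K)@[u[0],u[1],1]
        if "R" in p: R=np.array(p["R"]);C=-R.T@p["t"];d=R.T@d
        else: C=p["W"][:3,3]; d=p["W"][:3,:3]@d
        d/=np.linalg.norm(d);P=np.eye(3)-np.outer(d,d);A.append(P);b.append(P@C)
    x=np.linalg.lstsq(np.vstack(A),np.hstack(b),rcond=None)[0]
    return x,[np.round(proj(p,x)[0]-u,2) for p,u in obs]
yaw=np.radians(82.0);O=np.array([0.553,-0.0405,0])
ex=np.array([np.cos(yaw),np.sin(yaw),0]);ey=np.array([-ex[1],ex[0],0])
def fx(X): X=np.asarray(X)-O; return np.round(np.array([X@ex,X@ey,X[2]])*1000,1)
def world(f): f=np.array(f)/1000; return O+f[0]*ex+f[1]*ey+[0,0,f[2]]
E
python3 - <<'E'
from h import *
p=np.load("w1.npy",allow_pickle=True).item()
s=read_camera("side");t=read_camera("top")
def c(u,f,x,y): return np.array(u)/f+[x,y]
# crop2 /4 +(205,110); crop3 /7 +(200,165); crop1 /6+(190,150)
A=tri([(p,c((271,353),4,205,110)),(s,c((193,175),7,200,165)),(t,c((268,122),6,190,150))]);print(A,fx(A[0]))
B=tri([(p,c((93,353),4,205,110)),(t,c((243,222),6,190,150))]);print(B,fx(B[0]))
for n,f in dict(backwalltop=(22+11,0,83),piv=(-55,0,64)).items(): print(n,proj(p,world(f)),(proj(p,world(f))-[205,110])*4)
for f in [(6,17,50),(6,-17,50),(68,17,50),(68,-17,50),(98,45,10),(98,-45,10),(0,17,50),(0,-17,50),(84,20,46),(84,-20,46),(74,20,46)]:
    print(f,((proj(p,world(f))-[205,110])*4).round(0), "side",((proj(s,world(f))-[200,165])*7).round(0))
E
```

```text
(array([ 0.57745827, -0.02240645,  0.12061   ]), [array([-1.27,  0.37]), array([-0.16,  0.1 ]), array([ 0.05, -0.39])]) [ 21.3 -21.7 120.6]
(array([ 0.53399239, -0.01397975,  0.12364886]), [array([-0.28, -0.18]), array([ 0.1, -0.1])]) [ 23.6  22.5 123.6]
backwalltop [[250.14379995 179.30310439]] [[180.57519978 277.21241756]]
piv [[251.31507194 241.62395369]] [[185.26028774 526.49581475]]
(6, 17, 50) [[129. 336.]] side [[301. 318.]]
(6, -17, 50) [[235. 334.]] side [[226. 299.]]
(68, 17, 50) [[123. 142.]] side [[236. 407.]]
(68, -17, 50) [[234. 140.]] side [[159. 386.]]
(98, 45, 10) [[43. 40.]] side [[272. 548.]]
(98, -45, 10) [[312.  35.]] side [[ 68. 490.]]
(0, 17, 50) [[130. 353.]] side [[307. 310.]]
(0, -17, 50) [[235. 352.]] side [[232. 290.]]
(84, 20, 46) [[113.  88.]] side [[226. 440.]]
(84, -20, 46) [[243.  86.]] side [[135. 415.]]
(74, 20, 46) [[114. 121.]] side [[237. 425.]]
```

Run:
```python
from h import *
w=world([23,0,174]);print(w);tomove(w,[-3.14159,0,1.431])
```

```text
[ 0.55620098 -0.01772383  0.174     ]
tool offset mm [ -7.6  -1.6 118.5] rotvec [ 0.007 -0.004 -0.012] rows>= 3.0
```

apply_moves --motion '[{"offset": [-1.5, -0.3, 24], "rotation": [0.006, -0.004, -0.012]}, {"offset": [-1.5, -0.3, 24], "rotation": [0, 0, 0]}, {"offset": [-1.5, -0.3, 24], "rotation": [0, 0, 0]}, {"offset": [-1.5, -0.3, 24], "rotation": [0, 0, 0]}, {"offset": [-1, 0, 15], "rotation": [0, 0, 0]}, {"offset": [0, 0, 5], "rotation": [0, 0, 0]}, {"offset": [0, 0, 0], "rotation": [0, 0, 0]}]'

```text
time: 4.72
tool_pos: [0.5576, -0.0173, 0.1745]
tool_rot: [3.134, -0.0, 1.432]
contact_force: [-0.3, 0.6, 0.8]
opening: 0.092
```

Run:
```python
from h import *
p=wrist(); save(p,"w2"); np.save("w2.npy",p,allow_pickle=True)
o=observe();print(fx(o["tool_pos"]),o["tool_rot"])
w=world([23,0,174]);tomove(w,[-3.14159,0,1.431])
im=cv2.cvtColor(p["img"],cv2.COLOR_RGB2BGR)[90:290,165:345]
cv2.imwrite("pics/crop4.png",cv2.resize(im,None,fx=3,fy=3,interpolation=cv2.INTER_CUBIC))
```

```text
[ 23.6  -1.5 175.1] [ 3.13296633e+00 -4.38110465e-05  1.43250509e+00]
tool offset mm [-0.6 -1.5  1.1] rotvec [ 0.009 -0.     0.002] rows>= 1.0
```

View pics/crop4.png

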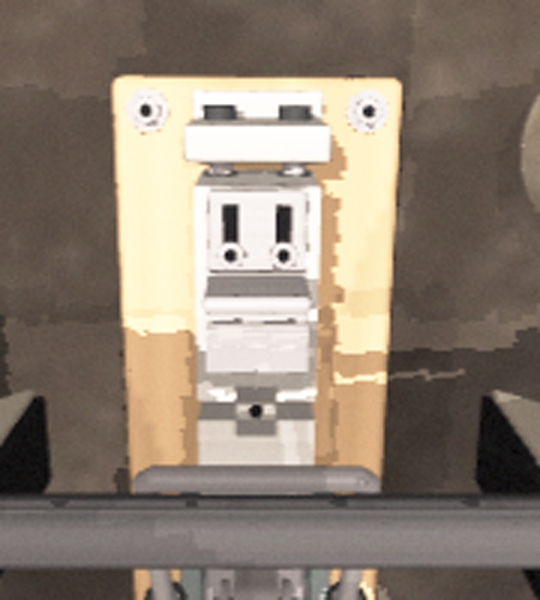

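Run:
```python
from h import *
p=np.load("w2.npy",allow_pickle=True).item()
def fr(f): return ((proj(p,world(f))-[165,90])*3).round(0)[0]
for f in [(98,45,10),(98,-45,10),(84,20,46),(74,20,46),(74,-20,46),(68,17,50),(68,-17,50),(6,17,50),(6,-17,50),(0,17,50),(0,-17,50),(22.5,24.5,122),(22.5,-24.5,122)]: print(f,fr(f))
for r,z in [(372,71.5),(372,69.5),(372,73.5),(322,71.5),(305,83.5),(275,83.5),(290,83.5),(270,56),(372,50)]:
    print(r,z,fx(back(p,np.array([255/3+165,r/3+90]),z/1000)))
c=p["W"][:3,3];print("cam",fx(c))
```

```text
(98, 45, 10) [107.  75.]
(98, -45, 10) [403.  76.]
(84, 20, 46) [180. 131.]
(74, 20, 46) [181. 169.]
(74, -20, 46) [329. 169.]
(68, 17, 50) [192. 193.]
(68, -17, 50) [319. 193.]
(6, 17, 50) [197. 408.]
(6, -17, 50) [314. 407.]
(0, 17, 50) [197. 427.]
(0, -17, 50) [314. 427.]
(22.5, 24.5, 122) [132. 477.]
(22.5, -24.5, 122) [379. 477.]
372 71.5 [25.3  0.1 71.5]
372 69.5 [24.5  0.1 69.5]
372 73.5 [26.   0.1 73.5]
322 71.5 [38.7  0.1 71.5]
305 83.5 [46.7  0.1 83.5]
275 83.5 [54.   0.1 83.5]
290 83.5 [50.4  0.1 83.5]
270 56 [48.4  0.1 56. ]
372 50 [17.   0.1 50. ]
cam [100.2  -0.  266. ]
```

Run:
```python
from h import *
p=np.load("w2.npy",allow_pickle=True).item()
im=cv2.cvtColor(p["img"],cv2.COLOR_RGB2BGR)[140:235,225:280]
cv2.imwrite("pics/crop5.png",cv2.resize(im,None,fx=8,fy=6.3,interpolation=cv2.INTER_CUBIC))
```

```text
(no output)
```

View pics/crop5.png

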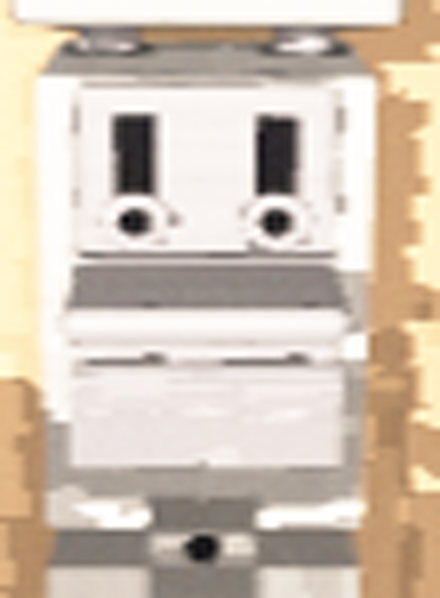

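The keeper shows clearly in the close view (crop rows 275–372), which puts the hook axis at about fixture x 34. The bail bar is at row 478, centred between the fingers. Next I'll fine-centre and grip it.

apply_moves --motion '[{"offset": [-0.8, -1.5, 3], "rotation": [0.009, 0, 0]}, {"offset": [0, 0, 0], "rotation": [0, 0, 0]}]'

```text
time: 4.93
tool_pos: [0.557, -0.0179, 0.1738]
tool_rot: [3.14, 0.0, 1.433]
contact_force: [-0.2, -0.2, -0.8]
opening: 0.092
```

apply_moves --motion '[{"offset": [0, 0, 0], "rotation": [0, 0, 0]}, {"offset": [0, 0, 0], "rotation": [0, 0, 0]}, {"offset": [0, 0, 0], "rotation": [0, 0, 0]}, {"offset": [0, 0, 0], "rotation": [0, 0, 0]}, {"offset": [0, 0, 0], "rotation": [0, 0, 0]}, {"offset": [0, 0, 0], "rotation": [0, 0, 0]}]' --grip 0.7 --grip_force 15

```text
time: 5.43
tool_pos: [0.5587, -0.018, 0.1775]
tool_rot: [3.133, 0.0, 1.433]
contact_force: [-0.5, 0.1, -0.4]
opening: 0.0568
```

Run:
```python
from h import *
p=wrist(); np.save("w3.npy",p,allow_pickle=True)
o=observe();print(fx(o["tool_pos"]),o["tool_rot"],o["contact_force"],o["opening"])
im=cv2.cvtColor(p["img"],cv2.COLOR_RGB2BGR)[90:290,165:345]
cv2.imwrite("pics/crop6.png",cv2.resize(im,None,fx=3,fy=3,interpolation=cv2.INTER_CUBIC))
```

```text
[ 23.1  -2.4 177.5] [3.13302893e+00 1.35556069e-04 1.43286165e+00] [-1.78778433  2.19545961  1.36450165] 0.05256301602728655
```

View pics/crop6.png

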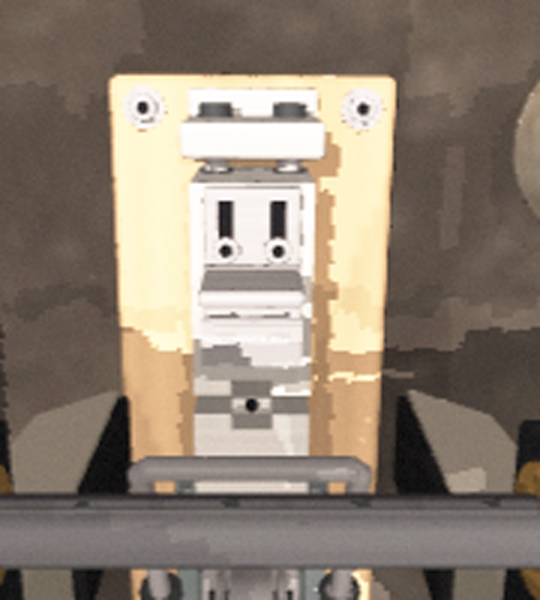

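apply_moves --motion '[{"offset": [0, -2, 3], "rotation": [0.009, 0, 0]}, {"offset": [0, -0.4, 2], "rotation": [0, 0, 0]}, {"offset": [0, 0, 0.5], "rotation": [0, 0, 0]}]'

```text
time: 5.73
tool_pos: [0.5569, -0.0163, 0.1725]
tool_rot: [3.14, -0.002, 1.433]
contact_force: [0.9, 1.9, 1.5]
opening: 0.048
```

Run:
```python
from h import *
p=wrist(); np.save("w3.npy",p,allow_pickle=True)
o=observe();print(fx(o["tool_pos"]),o["tool_rot"],o["contact_force"],o["opening"])
im=cv2.cvtColor(p["img"],cv2.COLOR_RGB2BGR)[90:290,165:345]
cv2.imwrite("pics/crop7.png",cv2.resize(im,None,fx=3,fy=3,interpolation=cv2.INTER_CUBIC))
```

```text
[ 24.5  -0.4 172.5] [ 3.14053745e+00 -2.27278896e-03  1.43298388e+00] [0.76324596 2.94544237 1.16048919] 0.04781054286216728
```

View pics/crop7.png

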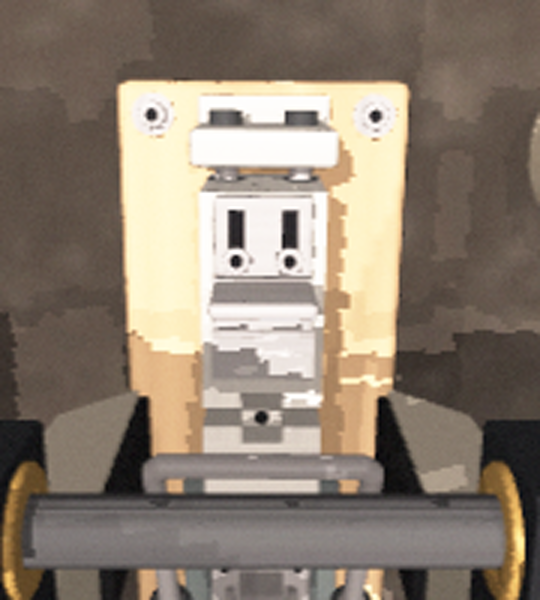

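Run:
```python
from h import *
for n,l,r,row in [("w2",133,381,478),("w3",143,382,467)]:
    p=np.load(n+".npy",allow_pickle=True).item()
    d=269.7*49/((r-l)/3)
    u=np.array([(l+r)/6+165,row/3+90,1]); c=np.linalg.inv(p["camera_matrix"])@u*d
    t=np.array(p["tool_from_camera"])@np.r_[c/1000,1]; print("tool",(t*1000).round(1), "fix",fx((p["W"]@np.r_[c/1000,1])[:3]))
```

```text
tool [  -1.2   -1.4   52.3 1000. ] fix [ 22.4  -0.3 122.2]
tool [-2.00e+00 -3.00e-01  5.83e+01  1.00e+03] fix [ 22.6  -0.2 114.2]
```

apply_moves --motion '[{"offset": [1, -0.2, 6], "rotation": [0, 0, 0]}, {"offset": [1, -0.2, 6], "rotation": [0, 0, 0]}, {"offset": [1, 0, 6], "rotation": [0, 0, 0]}, {"offset": [1, 0, 6], "rotation": [0, 0, 0]}, {"offset": [1, 0, 5], "rotation": [0, 0, 0]}, {"offset": [1, 0, 3], "rotation": [0, 0, 0]}]'

```text
time: 6.28
tool_pos: [0.5574, -0.0099, 0.1371]
tool_rot: [3.14, -0.001, 1.433]
contact_force: [2.5, 0.4, 1.3]
opening: 0.048
```

Run:
```python
from h import *
p=wrist(); np.save("w4.npy",p,allow_pickle=True)
o=observe();print(fx(o["tool_pos"]),o["tool_rot"],o["contact_force"],o["opening"])
im=cv2.cvtColor(p["img"],cv2.COLOR_RGB2BGR)[110:260,205:305]
cv2.imwrite("pics/crop8.png",cv2.resize(im,None,fx=4,fy=4,interpolation=cv2.INTER_CUBIC))
s=read_camera("side")
im=cv2.cvtColor(s["img"],cv2.COLOR_RGB2BGR)[165:250,200:280]
cv2.imwrite("pics/crop9.png",cv2.resize(im,None,fx=7,fy=7,interpolation=cv2.INTER_CUBIC))
```

```text
[3.110e+01 1.000e-01 1.366e+02] [ 3.14072777e+00 -1.58142631e-03  1.43343107e+00] [ 1.86094194 -0.93956944 -0.76036042] 0.047646641285357776
```

View pics/crop8.png

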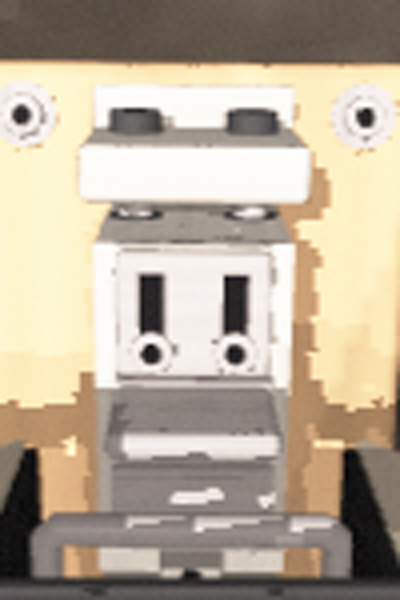

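View pics/crop9.png

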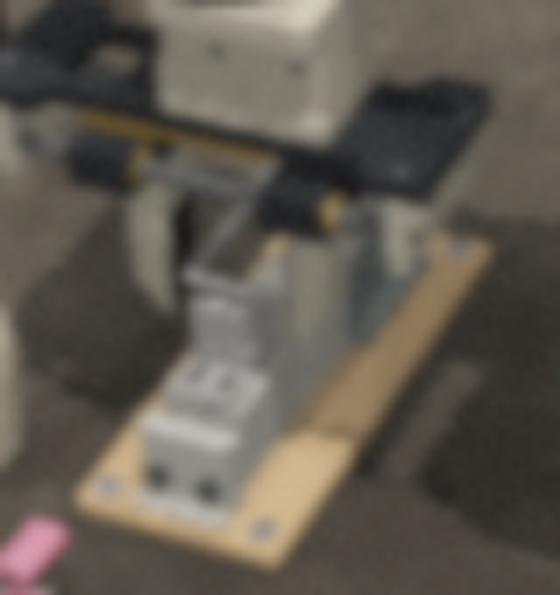

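Run:
```python
from h import *
p2=np.load("w2.npy",allow_pickle=True).item();p=np.load("w4.npy",allow_pickle=True).item();p3=np.load("w3.npy",allow_pickle=True).item()
d=269.7*49/(320/4);u=np.array([192/4+205,527/4+110,1]);c=np.linalg.inv(p["camera_matrix"])@u*d
t=np.array(p["tool_from_camera"])@np.r_[c/1000,1]; print("bar tool",(t*1000).round(1),fx((p["W"]@np.r_[c/1000,1])[:3]))
def row(p,r,c): return np.array([c,r])
for n,r2,c2,r4,c4 in [("wall rear top L",308/6.3+140,70/8+225,430/4+110,110/4+205),("wall rear top R",308/6.3+140,348/8+225,430/4+110,281/4+205),
  ("slide far L",73/6.3+140,40/8+225,242/4+110,96/4+205),("slide far R",73/6.3+140,377/8+225,242/4+110,295/4+205),("wall rear bottom L",258/6.3+140,77/8+225,385/4+110,117/4+205)]:
    x,e=tri([(p2,(c2,r2)),(p,(c4,r4))]);print(n,fx(x),e)
```

```text
bar tool [ 7.00e-01 -0.00e+00  5.84e+01  1.00e+03] [31.7 -0.2 78.7]
wall rear top L [47.  12.1 77.3] [array([-0.21, -0.02]), array([0.26, 0.02])]
wall rear top R [ 46.8 -13.5  76.7] [array([ 0.11, -0.02]), array([-0.13,  0.02])]
slide far L [70.6 15.9 52.2] [array([0.03, 0.01]), array([-0.04, -0.01])]
slide far R [ 70.4 -17.5  51. ] [array([-0.07,  0.02]), array([ 0.08, -0.02])]
wall rear bottom L [49.8 11.9 64.9] [array([0., 0.]), array([-0.01, -0.  ])]
```

Run:
```python
from h import *
p2=np.load("w2.npy",allow_pickle=True).item();p=np.load("w4.npy",allow_pickle=True).item()
def f(p,l,r,row,w):
    d=269.7*w/(r-l);c=np.linalg.inv(p["camera_matrix"])@[(l+r)/2,row,1]*d
    return fx((p["W"]@np.r_[c/1000,1])[:3])
print(f(p,205+108/4,205+283/4,110+430/4,26), f(p,205+95/4,205+296/4,110+242/4,34), f(p,205+79/4,205+309/4,110+150/4,40))
print(f(p2,225+66/8,225+350/8,140+308/6.3,26), f(p2,225+40/8,225+377/8,140+73/6.3,34))
im=cv2.cvtColor(p["img"],cv2.COLOR_RGB2BGR)[165:260,220:290]
cv2.imwrite("pics/crop10.png",cv2.resize(im,None,fx=8,fy=6.3,interpolation=cv2.INTER_NEAREST))
```

```text
[47.8 -0.6 79.2] [70.1 -0.7 49.6] [84.4 -0.5 40.1]
[46.6 -0.6 75.9] [70.  -0.8 48.1]
```

View pics/crop10.png

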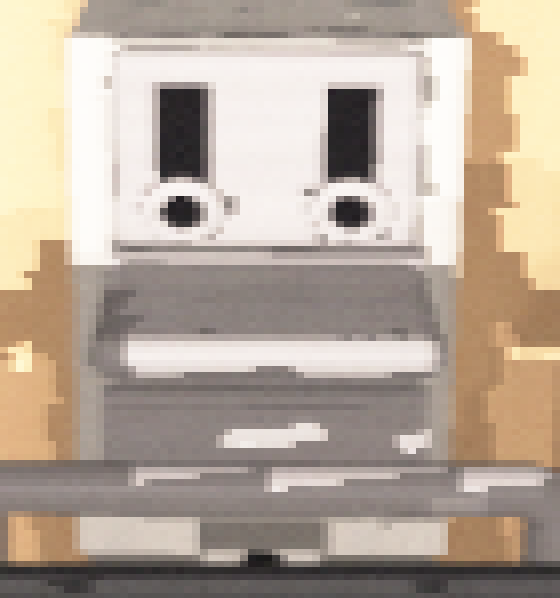

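apply_moves --motion '[{"offset": [-0.5, 0, 1], "rotation": [0, 0, 0]}, {"offset": [-0.5, 0, 1], "rotation": [0, 0, 0]}, {"offset": [0, 0, 1], "rotation": [0, 0, 0]}]'

```text
time: 6.63
tool_pos: [0.5575, -0.0104, 0.1342]
tool_rot: [3.14, -0.003, 1.433]
contact_force: [1.1, 1.0, 0.5]
opening: 0.0477
```

```bash
cat >> h.py <<'E'
def st():
    o=observe();f=o["contact_force"];print("fix",fx(o["tool_pos"]),"rpy",np.round(o["tool_rot"],3),"F(x,y,z fix)",np.round([f@ex,f@ey,f[2]],1),"op",round(float(o["opening"])*1000,1),"t",o["time"])
E
python3 -c "
from h import *
st()"
```

```text
fix [ 30.4  -0.2 134.2] rpy [ 3.140e+00 -3.000e-03  1.433e+00] F(x,y,z fix) [ 1.1 -0.9  0.5] op 47.7 t 6.6333
```

apply_moves --motion '[{"offset": [0, 0, 1], "rotation": [0, 0, 0]}, {"offset": [0, 0, 1], "rotation": [0, 0, 0]}, {"offset": [0, 0, 1], "rotation": [0, 0, 0]}]'

```text
time: 6.88
tool_pos: [0.5574, -0.0106, 0.1313]
tool_rot: [3.14, -0.003, 1.433]
contact_force: [0.2, 1.6, 0.3]
opening: 0.0475
```

apply_moves --motion '[{"offset": [0, 0, 1], "rotation": [0, 0, 0]}]'

```text
time: 6.97
tool_pos: [0.5574, -0.0106, 0.1303]
tool_rot: [3.14, -0.003, 1.433]
contact_force: [0.6, 2.8, 0.2]
opening: 0.048
```

apply_moves --motion '[{"offset": [0, 0, 1], "rotation": [0, 0, 0]}]'

```text
time: 7.05
tool_pos: [0.5574, -0.0107, 0.1293]
tool_rot: [3.14, -0.002, 1.433]
contact_force: [0.8, 0.7, 0.7]
opening: 0.0477
```

apply_moves --motion '[{"offset": [0, 0, 1], "rotation": [0, 0, 0]}]'

```text
time: 7.13
tool_pos: [0.5575, -0.0108, 0.1285]
tool_rot: [3.139, -0.002, 1.433]
contact_force: [-1.2, 2.1, 9.4]
opening: 0.0479
```

apply_moves --motion '[{"offset": [0, 0, -2], "rotation": [0, 0, 0]}, {"offset": [1.5, 0, -1], "rotation": [0, 0, 0]}, {"offset": [1.5, 0, 0], "rotation": [0, 0, 0]}, {"offset": [1.5, 0, 0], "rotation": [0, 0, 0]}, {"offset": [1, 0, 0], "rotation": [0, 0, 0]}]'

```text
time: 7.55
tool_pos: [0.5578, -0.0081, 0.1313]
tool_rot: [3.14, 0.003, 1.433]
contact_force: [-0.6, -4.6, -0.9]
opening: 0.0478
```

```bash
python3 -c "
from h import *
st()"
```

```text
fix [ 32.8  -0.2 131.3] rpy [3.140e+00 3.000e-03 1.433e+00] F(x,y,z fix) [-4.6 -0.1 -0.9] op 47.8 t 7.55
```

apply_moves --motion '[{"offset": [1.5, 0, 0], "rotation": [0, 0, 0]}, {"offset": [1.5, 0, 0], "rotation": [0, 0, 0]}]'

```text
time: 7.72
tool_pos: [0.5582, -0.0055, 0.1311]
tool_rot: [3.141, 0.004, 1.433]
contact_force: [0.3, -3.9, -0.8]
opening: 0.0477
```

```bash
python3 -c "
from h import *
st()"
```

```text
fix [ 35.3  -0.2 131.1] rpy [3.141 0.004 1.433] F(x,y,z fix) [-3.9 -0.8 -0.8] op 47.7 t 7.7167
```

apply_moves --motion '[{"offset": [1.5, 0, 0], "rotation": [0, 0, 0]}]'

```text
time: 7.8
tool_pos: [0.5584, -0.0041, 0.131]
tool_rot: [3.141, 0.004, 1.433]
contact_force: [-0.4, -4.8, 0.5]
opening: 0.048
```

apply_moves --motion '[{"offset": [1.2, 0, 0], "rotation": [0, 0, 0]}]'

```text
time: 7.88
tool_pos: [0.5586, -0.0027, 0.1309]
tool_rot: [3.141, 0.004, 1.433]
contact_force: [-0.4, -4.4, -0.4]
opening: 0.0478
```

apply_moves --motion '[{"offset": [1.2, 0, 0], "rotation": [0, 0, 0]}]'

```text
time: 7.97
tool_pos: [0.5588, -0.0014, 0.1309]
tool_rot: [3.141, 0.004, 1.433]
contact_force: [-0.0, -2.7, -0.9]
opening: 0.0477
```

apply_moves --motion '[{"offset": [1.2, 0, 0], "rotation": [0, 0, 0]}]'

```text
time: 8.05
tool_pos: [0.5589, -0.0006, 0.1308]
tool_rot: [3.141, 0.005, 1.433]
contact_force: [-1.3, -12.3, -0.8]
opening: 0.0476
```

```bash
python3 -c "
from h import *
st()"
```

```text
fix [ 40.3  -0.3 130.8] rpy [3.141 0.005 1.433] F(x,y,z fix) [-12.4  -0.4  -0.8] op 47.6 t 8.05
```

apply_moves --motion '[{"offset": [-1.8, 0, 0], "rotation": [0, 0, 0]}, {"offset": [0, 0, 1.5], "rotation": [0, 0, 0]}]'

```text
time: 8.22
tool_pos: [0.5589, -0.0011, 0.1295]
tool_rot: [3.14, 0.003, 1.433]
contact_force: [-0.9, -4.7, 0.9]
opening: 0.0478
```

```bash
python3 -c "
from h import *
st()"
```

```text
fix [ 39.8  -0.3 129.5] rpy [3.140e+00 3.000e-03 1.433e+00] F(x,y,z fix) [-4.8  0.3  0.9] op 47.8 t 8.2167
```

apply_moves --motion '[{"offset": [-1.2, 0, 0], "rotation": [0, 0, 0]}, {"offset": [-0.5, 0, 1], "rotation": [0, 0, 0]}]'

```text
time: 8.38
tool_pos: [0.5588, -0.0013, 0.1285]
tool_rot: [3.14, 0.001, 1.433]
contact_force: [0.2, -0.1, 2.3]
opening: 0.0477
```

```bash
python3 -c "
from h import *
st()"
```

```text
fix [ 39.6  -0.3 128.5] rpy [3.140e+00 1.000e-03 1.433e+00] F(x,y,z fix) [-0.  -0.2  2.3] op 47.7 t 8.3833
```

apply_moves --motion '[{"offset": [-1, 0, 0], "rotation": [0, 0, 0]}, {"offset": [-0.6, 0, 0], "rotation": [0, 0, 0]}]'

```text
time: 8.55
tool_pos: [0.5587, -0.0015, 0.1284]
tool_rot: [3.14, -0.001, 1.433]
contact_force: [0.8, 3.1, 1.4]
opening: 0.0476
```

```bash
python3 -c "
from h import *
st()"
```

```text
fix [ 39.4  -0.2 128.4] rpy [ 3.140e+00 -1.000e-03  1.433e+00] F(x,y,z fix) [ 3.2 -0.4  1.4] op 47.6 t 8.55
```

apply_moves --motion '[{"offset": [-1, 0, 0], "rotation": [0, 0, 0]}]'

```text
time: 8.63
tool_pos: [0.5586, -0.0018, 0.1284]
tool_rot: [3.14, -0.003, 1.433]
contact_force: [2.4, 5.4, 0.4]
opening: 0.0479
```

```bash
python3 -c "
from h import *
st()"
```

```text
fix [ 39.1  -0.2 128.4] rpy [ 3.140e+00 -3.000e-03  1.433e+00] F(x,y,z fix) [ 5.6 -1.6  0.4] op 47.9 t 8.6333
```

apply_moves --motion '[{"offset": [-1, 0, 0], "rotation": [0, 0, 0]}]'

```text
time: 8.72
tool_pos: [0.5586, -0.0021, 0.1284]
tool_rot: [3.14, -0.004, 1.433]
contact_force: [1.4, 5.4, -0.1]
opening: 0.0477
```

apply_moves --motion '[{"offset": [-0.4, 0, 1], "rotation": [0, 0, 0]}]'

```text
time: 8.8
tool_pos: [0.5586, -0.0021, 0.1276]
tool_rot: [3.139, -0.004, 1.433]
contact_force: [1.2, 3.1, 1.6]
opening: 0.048
```

```bash
python3 -c "
from h import *
st()"
```

```text
fix [ 38.8  -0.2 127.6] rpy [ 3.139 -0.004  1.433] F(x,y,z fix) [ 3.3 -0.7  1.6] op 48.0 t 8.8
```

apply_moves --motion '[{"offset": [-0.2, 0, 1.5], "rotation": [0, 0, 0]}, {"offset": [0, 0, 1.5], "rotation": [0, 0, 0]}]'

```text
time: 8.97
tool_pos: [0.5586, -0.0023, 0.1245]
tool_rot: [3.139, -0.004, 1.434]
contact_force: [1.2, 2.2, 1.2]
opening: 0.0479
```

```bash
python3 -c "
from h import *
st()"
```

```text
fix [ 38.6  -0.2 124.5] rpy [ 3.139 -0.004  1.434] F(x,y,z fix) [ 2.3 -0.8  1.2] op 47.9 t 8.9667
```

In the mouth: the bar is 4 mm below the nose-top contact with no resistance. Continuing down to the slot floor, expected at TCP z ≈ 117.

apply_moves --motion '[{"offset": [0, 0, 1.5], "rotation": [0, 0, 0]}, {"offset": [0, 0, 1.5], "rotation": [0, 0, 0]}, {"offset": [0, 0, 1.5], "rotation": [0, 0, 0]}]'

```text
time: 9.22
tool_pos: [0.5585, -0.0026, 0.1194]
tool_rot: [3.139, -0.004, 1.434]
contact_force: [1.3, 2.4, 0.9]
opening: 0.048
```

apply_moves --motion '[{"offset": [0, 0, 1], "rotation": [0, 0, 0]}]'

```text
time: 9.3
tool_pos: [0.5585, -0.0027, 0.1182]
tool_rot: [3.139, -0.004, 1.433]
contact_force: [1.2, 2.3, 0.3]
opening: 0.0478
```

apply_moves --motion '[{"offset": [0, 0, 1], "rotation": [0, 0, 0]}]'

```text
time: 9.38
tool_pos: [0.5586, -0.0028, 0.1173]
tool_rot: [3.139, -0.004, 1.433]
contact_force: [-1.5, 2.3, 10.7]
opening: 0.0477
```

```bash
python3 -c "
from h import *
st()"
```

```text
fix [ 38.1  -0.3 117.3] rpy [ 3.139 -0.004  1.433] F(x,y,z fix) [ 2.1  1.8 10.7] op 47.7 t 9.3833
```

apply_moves --motion '[{"offset": [-1.5, 0, -0.4], "rotation": [0, 0, 0]}, {"offset": [-1.5, 0, 0], "rotation": [0, 0, 0]}]'

```text
time: 9.55
tool_pos: [0.5582, -0.0045, 0.1176]
tool_rot: [3.139, -0.006, 1.433]
contact_force: [2.4, 5.8, 0.3]
opening: 0.0478
```

```bash
python3 -c "
from h import *
st()"
```

```text
fix [ 36.4  -0.2 117.6] rpy [ 3.139 -0.006  1.433] F(x,y,z fix) [ 6.1 -1.6  0.3] op 47.8 t 9.55
```

apply_moves --motion '[{"offset": [-1.5, 0, 0], "rotation": [0, 0, 0]}, {"offset": [-1.5, 0, 0], "rotation": [0, 0, 0]}]'

```text
time: 9.72
tool_pos: [0.5581, -0.006, 0.1175]
tool_rot: [3.139, -0.008, 1.433]
contact_force: [2.0, 5.0, 1.9]
opening: 0.0479
```

```bash
python3 -c "
from h import *
st()"
```

```text
fix [ 34.8  -0.2 117.5] rpy [ 3.139 -0.008  1.433] F(x,y,z fix) [ 5.3 -1.3  1.9] op 47.9 t 9.7167
```

apply_moves --motion '[{"offset": [-1.5, 0, 0], "rotation": [0, 0, 0]}]'

```text
time: 9.8
tool_pos: [0.558, -0.0068, 0.1175]
tool_rot: [3.139, -0.01, 1.433]
contact_force: [1.3, 5.9, 1.3]
opening: 0.0478
```

apply_moves --motion '[{"offset": [-1.2, 0, 0], "rotation": [0, 0, 0]}]'

```text
time: 9.88
tool_pos: [0.5578, -0.0073, 0.1175]
tool_rot: [3.139, -0.011, 1.432]
contact_force: [1.0, 6.6, 0.4]
opening: 0.0478
```

apply_moves --motion '[{"offset": [-1.2, 0, 0], "rotation": [0, 0, 0]}]'

```text
time: 9.97
tool_pos: [0.5578, -0.0078, 0.1175]
tool_rot: [3.138, -0.012, 1.432]
contact_force: [2.9, 5.5, 0.9]
opening: 0.048
```

```bash
python3 -c "
from h import *
st()"
```

```text
fix [ 33.1  -0.2 117.5] rpy [ 3.138 -0.012  1.432] F(x,y,z fix) [ 5.9 -2.1  0.9] op 48.0 t 9.9667
```

apply_moves --motion '[{"offset": [-1.3, 0, 0], "rotation": [0, 0, 0]}]'

```text
time: 10.05
tool_pos: [0.5577, -0.0084, 0.1175]
tool_rot: [3.138, -0.013, 1.432]
contact_force: [0.8, 5.5, 1.0]
opening: 0.0481
```

apply_moves --motion '[{"offset": [-1.3, 0, 0], "rotation": [0, 0, 0]}]'

```text
time: 10.13
tool_pos: [0.5576, -0.0088, 0.1175]
tool_rot: [3.138, -0.015, 1.432]
contact_force: [2.5, 8.0, 0.9]
opening: 0.0478
```

Run:
```python
from h import *
st()
p=wrist(); np.save("w5.npy",p,allow_pickle=True)
im=cv2.cvtColor(p["img"],cv2.COLOR_RGB2BGR)[110:260,205:305]
cv2.imwrite("pics/crop11.png",cv2.resize(im,None,fx=4,fy=4,interpolation=cv2.INTER_CUBIC))
```

```text
fix [ 3.200e+01 -1.000e-01  1.175e+02] rpy [ 3.138 -0.015  1.432] F(x,y,z fix) [ 8.2 -1.4  0.9] op 47.8 t 10.1333
```

View pics/crop11.png

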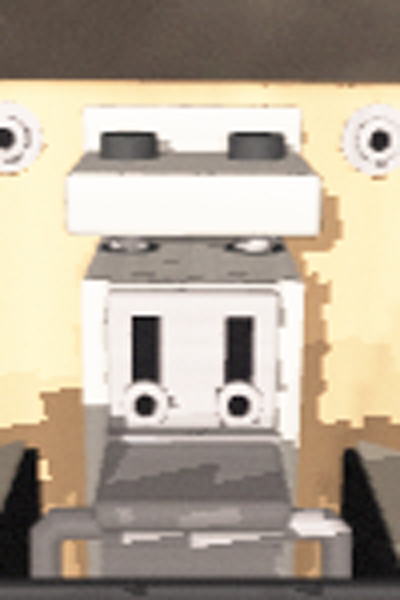

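The bar now lies behind and below the back wall top, with its corners at (45,525) and (320,520) and its middle hidden under the nose. So it is hooked, which matches the felt sequence: nose, wall, floor, draw-back. I'll relieve the pull and release.

apply_moves --motion '[{"offset": [0.6, 0, 0], "rotation": [0, 0, 0]}, {"offset": [0, 0, 0], "rotation": [0, 0, 0]}, {"offset": [0, 0, 0], "rotation": [0, 0, 0]}, {"offset": [0, 0, 0], "rotation": [0, 0, 0]}, {"offset": [0, 0, 0], "rotation": [0, 0, 0]}]' --grip 0.25

```text
time: 10.6
tool_pos: [0.5566, -0.0091, 0.1167]
tool_rot: [3.141, -0.013, 1.432]
contact_force: [-0.8, -0.3, 0.5]
opening: 0.0685
```

Run:
```python
from h import *
st()
p=wrist(); np.save("w6.npy",p,allow_pickle=True)
im=cv2.cvtColor(p["img"],cv2.COLOR_RGB2BGR)[110:260,205:305]
cv2.imwrite("pics/crop12.png",cv2.resize(im,None,fx=4,fy=4,interpolation=cv2.INTER_CUBIC))
tomove(world([32,0,215]),[-3.14159,0,1.431])
```

```text
fix [ 31.6   0.8 116.7] rpy [ 3.141 -0.013  1.432] F(x,y,z fix) [-0.4  0.7  0.5] op 68.5 t 10.6
tool offset mm [  1.7   0.8 -98.3] rotvec [ 0.    -0.013  0.001] rows>= 3.0
```

View pics/crop12.png

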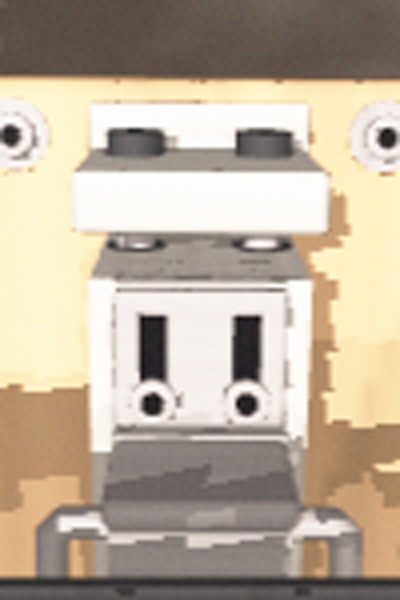

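apply_moves --motion '[{"offset": [0, 0.5, -8], "rotation": [0, 0, 0]}, {"offset": [0, 0, -20], "rotation": [0, 0, 0]}, {"offset": [0, 0, -25], "rotation": [0, -0.013, 0]}, {"offset": [0, 0, -25], "rotation": [0, 0, 0]}, {"offset": [0, 0, -25], "rotation": [0, 0, 0]}]'

```text
time: 11.07
tool_pos: [0.5541, -0.0102, 0.2191]
tool_rot: [-3.128, 0.001, 1.431]
contact_force: [1.0, -0.5, 0.3]
opening: 0.0688
```

Run:
```python
from h import *
st()
p=wrist(); np.save("w7.npy",p,allow_pickle=True)
im=cv2.cvtColor(p["img"],cv2.COLOR_RGB2BGR)[110:310,185:325]
cv2.imwrite("pics/crop13.png",cv2.resize(im,None,fx=3,fy=3,interpolation=cv2.INTER_CUBIC))
s=read_camera("side")
im=cv2.cvtColor(s["img"],cv2.COLOR_RGB2BGR)[165:250,200:280]
cv2.imwrite("pics/crop14.png",cv2.resize(im,None,fx=7,fy=7,interpolation=cv2.INTER_CUBIC))
for q in ["lever_grip","bail_pins","bail"]:
  for pp in [p,s]:
    print(q,[(round(d["score"],2),fx(d["location"])) for d in tip_of(q,pp)][:2])
```

```text
fix [ 30.1   3.2 219.1] rpy [-3.128e+00  1.000e-03  1.431e+00] F(x,y,z fix) [-0.3 -1.   0.3] op 68.8 t 11.0667
lever_grip [(0.71, array([173.2, -19.2,  49.5])), (0.68, array([-33.9,  -4.9, 109. ]))]
lever_grip [(0.54, array([-34.3,  -0.8, 106.8])), (0.5, array([169.2, -21.8,  49.1]))]
bail_pins []
bail_pins [(0.65, array([191.6, -20.4,  49. ])), (0.5, array([-47.3,   0.3,  79.1]))]
bail [(0.96, array([34.4, -4.2, 62. ]))]
bail [(0.61, array([254.8, -33.1,  42.1])), (0.59, array([34.6,  1.7, 60.2]))]
```

View pics/crop13.png

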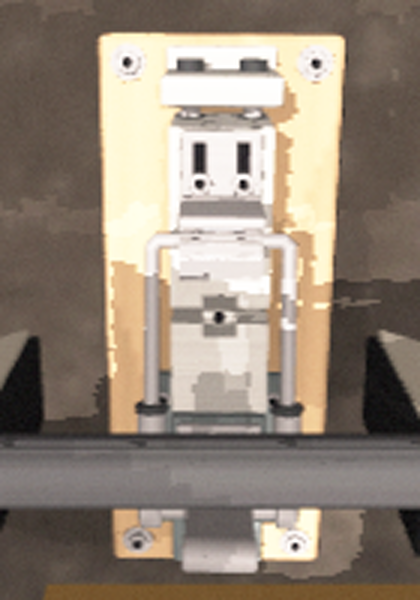

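View pics/crop14.png

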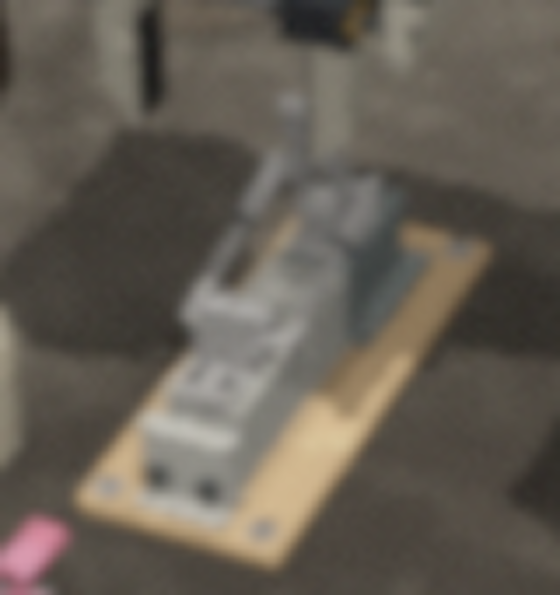

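Run:
```python
from h import *
tomove(world([-5,0,215]),[-3.14159,0,1.431])
P=np.array([-53,64]);
for th in [1.88,1.7,1.5,1.3,1.1,.9,.7,.5,.3,.2,.1,0]:
    s=50+8*(1-th/1.88); C=P+s*np.array([-np.cos(th),np.sin(th)])+5*np.array([np.sin(th),np.cos(th)])
    print(th,"corner",C.round(1),"TCP x,z",(C+[9.5,66]).round(1))
```

```text
tool offset mm [-35.2   3.4   1.6] rotvec [-0.015  0.001  0.   ] rows>= 1.0
1.88 corner [-33.  110.1] TCP x,z [-23.5 176.1]
1.7 corner [-41.5 113.7] TCP x,z [-32.  179.7]
1.5 corner [-51.7 115.8] TCP x,z [-42.2 181.8]
1.3 corner [-62.2 115.9] TCP x,z [-52.7 181.9]
1.1 corner [-72.7 113.8] TCP x,z [-63.2 179.8]
0.9 corner [-82.8 109.5] TCP x,z [-73.3 175.5]
0.7 corner [-91.9 103.3] TCP x,z [-82.4 169.3]
0.5 corner [-99.6  95.2] TCP x,z [-90.1 161.2]
0.3 corner [-105.7   85.5] TCP x,z [-96.2 151.5]
0.2 corner [-108.    80.3] TCP x,z [-98.5 146.3]
0.1 corner [-109.8   74.7] TCP x,z [-100.3  140.7]
0 corner [-111.   69.] TCP x,z [-101.5  135. ]
```

apply_moves --motion '[{"offset": [-9, 1.5, 0.5], "rotation": [-0.015, 0, 0]}, {"offset": [-9, 1, 0.5], "rotation": [0, 0, 0]}, {"offset": [-9, 1, 0.5], "rotation": [0, 0, 0]}, {"offset": [-7, 0, 0], "rotation": [0, 0, 0]}, {"offset": [0, 0, 0], "rotation": [0, 0, 0]}, {"offset": [0, 0, 0], "rotation": [0, 0, 0]}, {"offset": [0, 0, 0], "rotation": [0, 0, 0]}, {"offset": [0, 0, 0], "rotation": [0, 0, 0]}]' --grip 1 --grip_force 20

```text
time: 12.13
tool_pos: [0.5512, -0.0494, 0.2116]
tool_rot: [-3.137, 0.001, 1.429]
contact_force: [-0.7, 0.5, -0.1]
opening: 0.0203
```

Run:
```python
from h import *
st(); tomove(world([-8,0,174]),[-3.14159,0,1.431])
```

```text
fix [ -9.    0.5 211.6] rpy [-3.137e+00  1.000e-03  1.429e+00] F(x,y,z fix) [ 0.4  0.8 -0.1] op 20.3 t 12.1333
tool offset mm [ 1.1  0.7 37.6] rotvec [-0.005  0.001 -0.002] rows>= 1.0
```

apply_moves --motion '[{"offset": [1.5, 0.5, 12], "rotation": [-0.005, 0, 0]}, {"offset": [0, 0, 12], "rotation": [0, 0, 0]}, {"offset": [0, 0, 10], "rotation": [0, 0, 0]}, {"offset": [0, 0, 3], "rotation": [0, 0, 0]}, {"offset": [0, 0, 0], "rotation": [0, 0, 0]}]'

```text
time: 12.55
tool_pos: [0.5527, -0.0468, 0.1743]
tool_rot: [3.138, 0.0, 1.431]
contact_force: [-0.6, 0.1, 0.1]
opening: 0.0004
```

Run:
```python
from h import *
st()
s=read_camera("side")
im=cv2.cvtColor(s["img"],cv2.COLOR_RGB2BGR)[150:250,200:300]
cv2.imwrite("pics/crop15.png",cv2.resize(im,None,fx=6,fy=6,interpolation=cv2.INTER_CUBIC))
```

```text
fix [ -6.3  -0.6 174.3] rpy [3.138 0.    1.431] F(x,y,z fix) [0.  0.6 0.1] op 0.4 t 12.55
```

View pics/crop15.png

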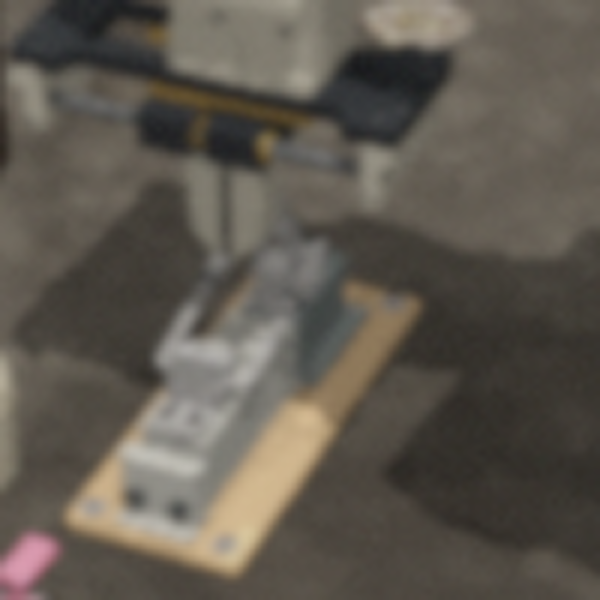

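apply_moves --motion '[{"offset": [-4, 0, 0], "rotation": [0, 0, 0]}, {"offset": [-4, 0, 0], "rotation": [0, 0, 0]}, {"offset": [-4, 0, 0], "rotation": [0, 0, 0]}, {"offset": [-4, 0, 0], "rotation": [0, 0, 0]}, {"offset": [-3, 0, 0], "rotation": [0, 0, 0]}]'

```text
time: 13.02
tool_pos: [0.5509, -0.0647, 0.1773]
tool_rot: [3.135, -0.004, 1.431]
contact_force: [-1.4, 9.0, 3.4]
opening: 0.0008
```

apply_moves --motion '[{"offset": [-3, 0, -0.5], "rotation": [0, 0, 0]}, {"offset": [-3, 0, -0.5], "rotation": [0, 0, 0]}]'

```text
time: 13.18
tool_pos: [0.55, -0.0691, 0.1787]
tool_rot: [3.135, -0.009, 1.43]
contact_force: [2.0, 6.4, -4.0]
opening: 0.0002
```

Run:
```python
from h import *
st()
```

```text
fix [-28.7  -1.  178.7] rpy [ 3.135 -0.009  1.43 ] F(x,y,z fix) [ 6.6 -1.1 -4. ] op 0.2 t 13.1833
```

apply_moves --motion '[{"offset": [-4.5, 0.3, -0.5], "rotation": [0.002, 0, 0]}, {"offset": [-4.5, 0, -0.5], "rotation": [0, 0.003, 0]}, {"offset": [-4.5, 0, -0.3], "rotation": [0, 0, 0]}]'

```text
time: 13.43
tool_pos: [0.5486, -0.0797, 0.1802]
tool_rot: [3.137, -0.02, 1.429]
contact_force: [1.5, 6.5, -1.4]
opening: 0.0008
```

Run:
```python
from h import *
st()
```

```text
fix [-39.4  -1.1 180.2] rpy [ 3.137 -0.02   1.429] F(x,y,z fix) [ 6.7 -0.5 -1.4] op 0.8 t 13.4333
```

apply_moves --motion '[{"offset": [-4.5, 0.4, -0.5], "rotation": [0, -0.012, 0]}, {"offset": [-4.5, 0.3, 0], "rotation": [0, -0.012, 0]}, {"offset": [-4.5, 0, 0], "rotation": [0, -0.008, 0]}]'

```text
time: 13.68
tool_pos: [0.5472, -0.0895, 0.18]
tool_rot: [3.138, 0.002, 1.426]
contact_force: [4.9, 9.6, -3.0]
opening: 0.0004
```

Run:
```python
from h import *
st()
```

```text
fix [-49.4  -1.1 180. ] rpy [3.138e+00 2.000e-03 1.426e+00] F(x,y,z fix) [10.2 -3.5 -3. ] op 0.4 t 13.6833
```

apply_moves --motion '[{"offset": [-5, 0.3, 0], "rotation": [0, -0.004, 0.003]}, {"offset": [-5, 0.3, 0.3], "rotation": [0, -0.004, 0]}, {"offset": [-5, 0, 1], "rotation": [0, -0.004, 0]}]'

```text
time: 13.93
tool_pos: [0.546, -0.0984, 0.1781]
tool_rot: [3.139, -0.0, 1.422]
contact_force: [3.3, 11.9, 2.6]
opening: 0.0005
```

Run:
```python
from h import *
st()
```

```text
fix [-58.3  -1.2 178.1] rpy [ 3.139 -0.     1.422] F(x,y,z fix) [12.2 -1.6  2.6] op 0.5 t 13.9333
```

apply_moves --motion '[{"offset": [-5.5, 0, 1.5], "rotation": [0, -0.004, -0.006]}, {"offset": [-5.5, -0.4, 2], "rotation": [0, -0.004, -0.004]}, {"offset": [-5.5, 0, 2.5], "rotation": [0, -0.004, 0]}]'

```text
time: 14.18
tool_pos: [0.5444, -0.1089, 0.1736]
tool_rot: [3.137, -0.001, 1.431]
contact_force: [0.3, 11.3, 4.6]
opening: 0.0001
```

Run:
```python
from h import *
st()
```

```text
fix [-68.9  -1.  173.6] rpy [ 3.137e+00 -1.000e-03  1.431e+00] F(x,y,z fix) [11.3  1.2  4.6] op 0.1 t 14.1833
```

apply_moves --motion '[{"offset": [-5.3, -0.2, 3.8], "rotation": [0.003, -0.004, 0]}, {"offset": [-5, 0, 4.2], "rotation": [0, -0.004, 0]}, {"offset": [-4.6, 0, 4.6], "rotation": [0, -0.003, 0]}]'

```text
time: 14.43
tool_pos: [0.543, -0.1202, 0.1644]
tool_rot: [3.136, 0.002, 1.431]
contact_force: [-2.1, 7.0, 8.2]
opening: 0.0007
```

Run:
```python
from h import *
st()
```

```text
fix [-80.4  -1.2 164.4] rpy [3.136e+00 2.000e-03 1.431e+00] F(x,y,z fix) [6.6 3.  8.2] op 0.7 t 14.4333
```

apply_moves --motion '[{"offset": [-4, -0.2, 5], "rotation": [0.003, 0, 0]}, {"offset": [-3.5, -0.2, 5.2], "rotation": [0, 0, 0]}, {"offset": [-3, 0, 5.4], "rotation": [0, 0, 0]}]'

```text
time: 14.68
tool_pos: [0.5416, -0.1294, 0.1519]
tool_rot: [3.136, -0.002, 1.43]
contact_force: [-1.8, 4.9, 2.8]
opening: 0.0004
```

Run:
```python
from h import *
st()
```

```text
fix [-89.7  -1.  151.9] rpy [ 3.136e+00 -2.000e-03  1.430e+00] F(x,y,z fix) [4.6 2.5 2.8] op 0.4 t 14.6833
```

apply_moves --motion '[{"offset": [-1.2, -0.2, 3.5], "rotation": [0.003, 0, 0]}, {"offset": [-1, 0, 3.5], "rotation": [0, 0, 0]}]'

```text
time: 14.85
tool_pos: [0.5413, -0.1321, 0.1456]
tool_rot: [3.137, -0.002, 1.429]
contact_force: [0.3, 1.7, 1.4]
opening: 0.0005
```

Run:
```python
from h import *
st()
```

```text
fix [-92.3  -1.1 145.6] rpy [ 3.137e+00 -2.000e-03  1.429e+00] F(x,y,z fix) [ 1.7 -0.1  1.4] op 0.5 t 14.85
```

apply_moves --motion '[{"offset": [-0.4, 0, 2.5], "rotation": [0, 0, 0]}]'

```text
time: 14.93
tool_pos: [0.5411, -0.1329, 0.1429]
tool_rot: [3.137, -0.002, 1.429]
contact_force: [0.0, 0.5, 0.9]
opening: 0.0005
```

apply_moves --motion '[{"offset": [-0.3, 0, 2.5], "rotation": [0, 0, 0]}]'

```text
time: 15.02
tool_pos: [0.5411, -0.1337, 0.1402]
tool_rot: [3.137, -0.001, 1.429]
contact_force: [0.4, 0.8, 0.2]
opening: 0.0005
```

apply_moves --motion '[{"offset": [0, 0, 2], "rotation": [0, 0, 0]}]'

```text
time: 15.1
tool_pos: [0.5411, -0.1341, 0.1378]
tool_rot: [3.137, -0.001, 1.429]
contact_force: [-0.0, 0.5, 0.2]
opening: 0.0005
```

Run:
```python
from h import *
st()
s=read_camera("side")
im=cv2.cvtColor(s["img"],cv2.COLOR_RGB2BGR)[150:250,200:300]
cv2.imwrite("pics/crop16.png",cv2.resize(im,None,fx=6,fy=6,interpolation=cv2.INTER_CUBIC))
```

```text
fix [-94.3  -1.2 137.8] rpy [ 3.137e+00 -1.000e-03  1.429e+00] F(x,y,z fix) [0.5 0.1 0.2] op 0.5 t 15.1
```

View pics/crop16.png

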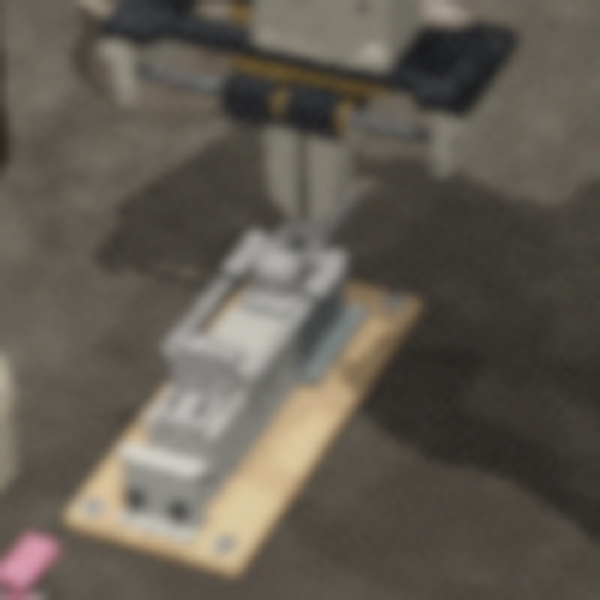

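apply_moves --motion '[{"offset": [0, 0, 1.5], "rotation": [0, 0, 0]}]'

```text
time: 15.23
tool_pos: [0.541, -0.1342, 0.1358]
tool_rot: [3.138, -0.001, 1.429]
contact_force: [-0.7, -0.5, 0.8]
opening: 0.0003
```

apply_moves --motion '[{"offset": [0, 0, 1.2], "rotation": [0, 0, 0]}]'

```text
time: 15.32
tool_pos: [0.541, -0.1343, 0.1345]
tool_rot: [3.138, -0.001, 1.429]
contact_force: [-4.1, 0.8, 12.4]
opening: 0.0003
```

apply_moves --motion '[{"offset": [0, 0, 1], "rotation": [0, 0, 0]}]'

```text
time: 15.4
tool_pos: [0.541, -0.1343, 0.1344]
tool_rot: [3.138, -0.0, 1.429]
contact_force: [-6.3, 1.5, 17.9]
opening: 0.0004
```

The lever's top was felt at TCP z 134.5, where 135 is expected at angle 0, so it sits on its bumper. I'll lift clear and check.

apply_moves --motion '[{"offset": [0, 0, -4], "rotation": [0, 0, 0]}, {"offset": [0, 0, -20], "rotation": [0, 0, 0]}, {"offset": [0, 0, -30], "rotation": [0, 0, 0]}, {"offset": [0, 0, -30], "rotation": [0, 0, 0]}, {"offset": [0, 0, -30], "rotation": [0, 0, 0]}, {"offset": [-5, 0, -30], "rotation": [0, 0, 0]}, {"offset": [-15, 0, 0], "rotation": [0, 0, 0]}, {"offset": [-15, 0, 0], "rotation": [0, 0, 0]}, {"offset": [0, 0, 0], "rotation": [0, 0, 0]}, {"offset": [0, 0, 0], "rotation": [0, 0, 0]}, {"offset": [0, 0, 0], "rotation": [0, 0, 0]}]'

```text
time: 16.32
tool_pos: [0.5354, -0.1693, 0.2863]
tool_rot: [3.137, 0.001, 1.43]
contact_force: [0.5, -0.6, -0.8]
opening: 0.0005
```

Run:
```python
from h import *
st()
p=wrist(); np.save("w8.npy",p,allow_pickle=True); save(p,"w8")
s=read_camera("side")
im=cv2.cvtColor(s["img"],cv2.COLOR_RGB2BGR)[150:250,200:300]
cv2.imwrite("pics/crop17.png",cv2.resize(im,None,fx=6,fy=6,interpolation=cv2.INTER_CUBIC))
t=read_camera("top")
for q in ["lever_grip","bail_pins","bail","slide_half"]:
  for n,pp in [("w",p),("s",s),("t",t)]:
    print(q,n,[(round(d["score"],2),fx(d["location"])) for d in tip_of(q,pp)][:2])
```

```text
fix [-130.    -0.5  286.3] rpy [3.137e+00 1.000e-03 1.430e+00] F(x,y,z fix) [-0.6 -0.6 -0.8] op 0.5 t 16.3167
lever_grip w [(0.65, array([-104.9,   -3.2,   68.9]))]
lever_grip s [(0.64, array([-106.8,   -0.3,   64.4])), (0.54, array([169.9, -20.5,  51.6]))]
lever_grip t [(0.69, array([-106.3,   -1. ,   66. ])), (0.68, array([163.9, -20.9,  51.8]))]
bail_pins w []
bail_pins s [(0.69, array([-68.5,   3.4,  58.1])), (0.55, array([193. , -19. ,  47.3]))]
bail_pins t [(0.63, array([194.5, -22.6,  45.7]))]
bail w []
bail s [(0.51, array([26.8,  0.6, 59.8])), (0.47, array([255.8, -30. ,  45.9]))]
bail t [(0.41, array([258.2, -24.2,  45.7])), (0.38, array([30.6,  0.9, 67.4]))]
slide_half w [(0.73, array([-2.5, -1.4,  7.6])), (0.59, array([-353.6,  166.7,   -5.9]))]
slide_half s [(0.81, array([ 4.1,  2.4, 11.6])), (0.5, array([247.5, -23.4,   5.8]))]
slide_half t [(0.62, array([244.3, -24.1,   6.6])), (0.58, array([ 3.7, -5.5,  9.2]))]
```

View pics/w8.png

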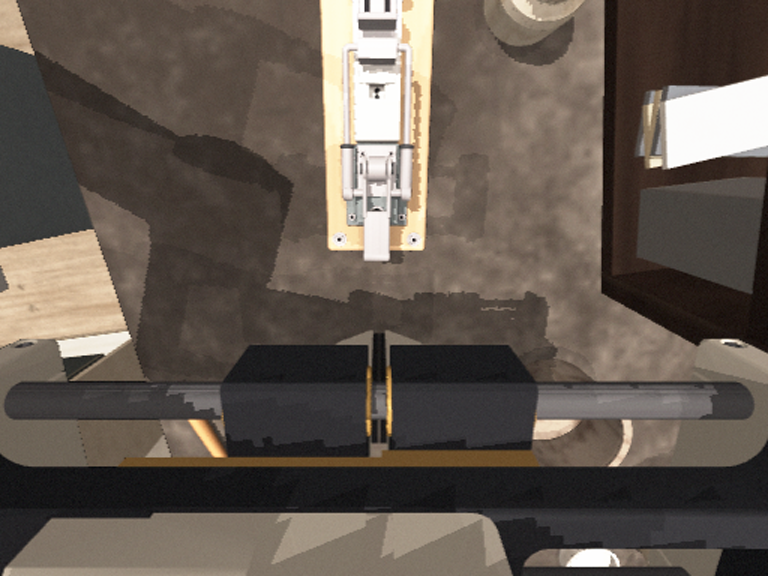

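View pics/crop17.png

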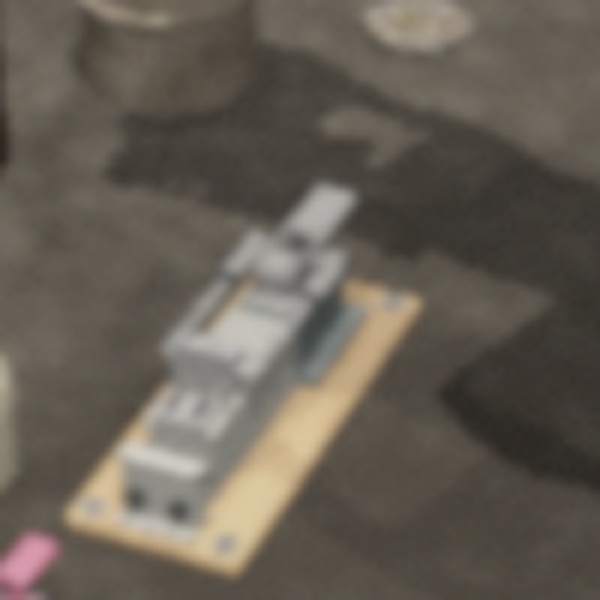

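The lever lies flat towards -x, at (376,240) in the wrist view, and the bail is still hooked at (377,47). Now a zoomed check of the parting line.

Run:
```python
from h import *
p=np.load("w8.npy",allow_pickle=True).item()
im=cv2.cvtColor(p["img"],cv2.COLOR_RGB2BGR)[0:180,205:300]
cv2.imwrite("pics/crop18.png",cv2.resize(im,None,fx=3.3,fy=3.3,interpolation=cv2.INTER_CUBIC)[:590])
st()
```

```text
fix [-130.2   -0.6  286.5] rpy [3.136e+00 1.000e-03 1.431e+00] F(x,y,z fix) [-0.6 -0.   0.4] op 0.4 t 17.0667
```

View pics/crop18.png

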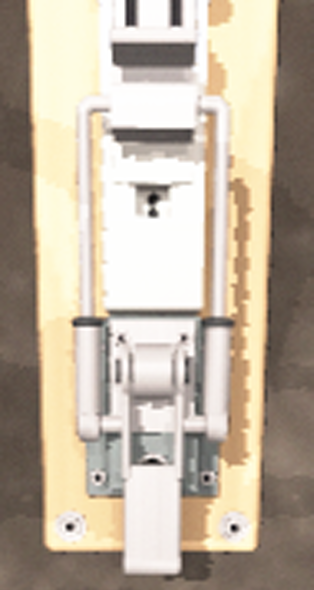

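The dark 6 mm gap is gone: only a thin parting line is left at about (150,183). The bail is hooked under the nose at row 105 and the lever is flat. The robot is clear of everything, so I'm handing in.

```bash
python3 -c "
from h import *
print(hand_in())"
```

```text
the job is handed in; nothing more can be done
None
```

The mould is shut: the bail is hooked in the keeper, the lever is over centre and flat on its bumper, and the two halves are closed. I handed it in at about 17 s of the 56 s allowed.

- **Setting the bail:** I gripped it at its corners and felt for the keeper: the nose top (9 N), the back wall (12 N) and the slot floor (11 N). I then drew it back under the nose with about 8 N and let go, all under the 15 N limit.
- **Closing the lever:** I pressed it round with closed fingertips at about 12 N. The push-back vanished at about 0.2 rad as the lever went over centre. A light touch afterwards (about 18 N, limit 40 N) met the lever's top where it should be when shut.
- **Last checks:** With the arm lifted clear, the pictures showed the lever flat, the bail under the nose and the 6 mm gap gone. The contact force read about zero. I touched no tools or pots, but I did not compare their positions before and after.
- **Disagreement:** The vision network's readings for the sliding half's position varied by several millimetres (x −2.5 to +4). I relied on the visible parting line and the felt lever height instead. My fixture frame was also about 2 mm off along x, which the feeling-in took care of.

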